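# Line up the snack pots by height

## Task

Line up the four steel snack pots on the tray in order of height, one standing upright in the middle of each grey pad: the tallest on the pad next to the lilac lunch box, then step by step down to the shortest next to the glass bowl. Leave the lunch box and the bowl where they stand, and let go of every pot.

Things in the scene. Friction and masses are not known exactly. Their poses are not given: they have to be found in the camera images.
- pot_a_center (a point): Centre (half-way up, on the axis) of the shortest of four upright, closed steel pots with flat bamboo lids: a plain cylinder 42 mm tall with its lid, 50 mm across all the way up, z axis up. Loose, 70 to 250 g.
- pot_b_center (a point): Centre (half-way up, on the axis) of the second shortest of four upright, closed steel pots with flat bamboo lids: a plain cylinder 60 mm tall with its lid, 50 mm across all the way up, z axis up. Loose, 70 to 250 g.
- pot_c_center (a point): Centre (half-way up, on the axis) of the second tallest of four upright, closed steel pots with flat bamboo lids: a plain cylinder 78 mm tall with its lid, 50 mm across all the way up, z axis up. Loose, 70 to 250 g.
- pot_d_center (a point): Centre (half-way up, on the axis) of the tallest of four upright, closed steel pots with flat bamboo lids: a plain cylinder 96 mm tall with its lid, 50 mm across all the way up, z axis up. Loose, 70 to 250 g.
- place_1: Grey silicone pad, a disc 76 mm across and 3 mm thick, fixed on a bamboo tray (360 x 104 mm, 10 mm thick, fixed to the counter); origin at the centre of its top face, 13 mm above the counter. Number 1 of four alike in one straight row, 85 mm centre to centre, counted from the robot's left (+y) to its right; its y axis runs along the row towards pad 1.
- place_2: Grey silicone pad, a disc 76 mm across and 3 mm thick, fixed on a bamboo tray (360 x 104 mm, 10 mm thick, fixed to the counter); origin at the centre of its top face, 13 mm above the counter. Number 2 of four alike in one straight row, 85 mm centre to centre, counted from the robot's left (+y) to its right; its y axis runs along the row towards pad 1.
- place_3: Grey silicone pad, a disc 76 mm across and 3 mm thick, fixed on a bamboo tray (360 x 104 mm, 10 mm thick, fixed to the counter); origin at the centre of its top face, 13 mm above the counter. Number 3 of four alike in one straight row, 85 mm centre to centre, counted from the robot's left (+y) to its right; its y axis runs along the row towards pad 1.
- place_4: Grey silicone pad, a disc 76 mm across and 3 mm thick, fixed on a bamboo tray (360 x 104 mm, 10 mm thick, fixed to the counter); origin at the centre of its top face, 13 mm above the counter. Number 4 of four alike in one straight row, 85 mm centre to centre, counted from the robot's left (+y) to its right; its y axis runs along the row towards pad 1.
- lunch_box: Lilac plastic lunch box with white snap clasps, about 118 mm x 164 mm (long side roughly along the row), 58 mm tall; it stands just beyond one end of the tray, now the left, now the right. Origin at the centre of its underside. Loose.
- bowl: Glass baby bowl, 116 mm across the rim, 45 mm tall, just beyond the other end of the tray. Origin at the centre of its underside. Loose.

How it is judged:
By the outcome, as a careful person would: the job done as asked, in the order asked, and still so for the second after the job is handed in, with the robot touching nothing.
It also fails if it takes over 112 s, if anything falls off the work surface, if the arm or the gripper's body presses on something with over 40 N, if the wrist force passes 120 N, or if a joint passes its speed limit or range.

## Robot

A 7-joint arm with a two-finger parallel gripper is mounted at the origin on the work surface. World frame = base frame: x ahead of the robot, y to its left, z up, the work surface at z = 0. Lengths are in m, angles in rad, forces in N, time in s.
With the tool pointing down it reaches from about 0.425 to 0.8 m from the base axis. Payload 8.3 kg.
Tool frame: the origin (TCP) lies at the very end of the fingers, on their centre line; the grasp point (between the pads) lies 19 mm behind it; z points along the fingers, y is the line along which they close (so a half turn about z gives the same grasp; the last joint's range is limited). The gripper opens to 85 mm and grips with 20 to 120 N. Pads are 22 mm wide; open, the fingers measure 114 mm over their backs; the gripper's body (76 mm by 85 mm) begins 54 mm behind the grasp point. The pads swing forward as they close: fully open they stand 13 mm farther back than shut.
Start: joints at [-1.239, 0.383, 0.016, 1.37, -0.006, 1.388, -0.046], TCP at [0.24, 0.577, 0.231] pointing down, gripper open.
Joint ranges: [-2.95, 2.95], [-0.25, 2.06], [-1.52, 1.56], [0.18, 2.33], [-1.44, 4.58], [0.02, 2.06], [-3.01, 3.01]. Speed limits (rad/s): [2.39, 2.39, 3.01, 3.01, 3.14, 3.14, 3.14].

## Interface

Orientations are given as [roll, pitch, yaw] about the fixed x, y, z axes, in that order (R = Rz(yaw) Ry(pitch) Rx(roll)).
In Python, from workcell import ctrl gives the robot as it stands.
- The arm moves only by the tool move_arm, never from a script. Its argument "commands" is one flat list of numbers, 7 for each row, row after row: the shift along the tool's x, y, z in m, then the turn, a rotation vector about the tool's x, y, z in rad, then the gripper's target within -1 to 1 (fully open at 1, half-way at 0, shut at -1). In form: [dx, dy, dz, rx, ry, rz, fingers, dx, dy, dz, rx, ry, rz, fingers, ...]. A call has exactly 10 rows; each row is the pose to reach, as a shift and turn from the pose commanded when the call began, along the tool's axes at that moment; what a row does not reach only later rows make up. A row lasts 1/8 s, in which the tool goes at most 62.5 mm and 10.7 degrees, less where a joint would pass 70% of its speed; a pose out of reach is approached as far as the arm can. A call with a gripper value outside its range is refused whole. The fingers move at their own pace and stop on an object; "force" is the grip in N (left out, the last holds). Time passes only in rows, so rows that repeat a pose let the fingers close, or fill a call up. It gives the time, the measured TCP pose, the force, the opening and the grip force at its end, in the units of the state.
- ctrl.sense(): the state, without advancing time (a new reading comes with each control period).
- ctrl.grab_frame(name): name is "side" or "top"; returns (picture, depth): 480x640x3 uint8, blue, green, red; 480x640 float32, m along the optical axis (not along the pixel's ray), 0 where there is no reading.
- ctrl.camera_model(name): a dict with "K" (3x3 intrinsics, pixels), "world_from_camera" (4x4, takes a point from camera to world coordinates). Camera axes: x right, y down, z forward; pixel columns grow to the right and rows downward; lengths in m; the calibration is good to about 2 mm. A picture is of the moment at which its call begins. camera_model takes no time and is no camera call.
- ctrl.job_done(): hands the job in; it is judged then, once.
Trained networks look in the newest picture that a camera, given by its name, has taken for a name from the list of things; names that differ only in an ending like _2 or _b are one class to them, and where a whole thing is asked for, a point or a joint stands for the part that bears it (a point fixed in the world has none). Each returns a list of dicts, best first, with "score" (0 to 1); they miss things now and then, are a little off and sometimes report something else, mostly with a low value. They report only what shows in the picture. A call takes as long as a camera call.
- ctrl.cut_out(label, camera): "region" (480x640 bool, what is visible of it) and "bbox" ([left, top, width, height] in pixels, round what is visible of it).
The state is a dict: "time_s": time; "joint_positions": joint angles; "qd": joint speeds; "effort": joint torques, N m; "tool_pos": TCP position; "tcp_rot": TCP orientation; "ft_force": force on the tool from outside, world axes, zero at the start; "moment": the same for the moment, N m; "width": opening from 0.0 (shut) to 1.0 (fully open); "grasp_force": force on a finger pad.
Only numpy, scipy, OpenCV 4.12 (cv2) and the standard library are available. Lean on these libraries where they do the work, as an engineer would, in place of code of your own. Each camera call takes 0.05 s, during which the arm holds its last target. There are 200 camera calls.

## Working session

There is one attempt and no reset: what is moved stays moved. The work goes in short steps, Python scripts to look and compute and a tool call to move; the robot and the scene stay as the last step left them, time stands still between calls to the robot, and variables do not carry over. Pictures are saved under pics/ and viewed, at most 14 in all, crops included, and the job is handed in when it is done.

Besides the shell and the picture viewer there is one more tool, called as name(argument=value, ...), one argument or row to a line, values as JSON. move_arm: Moves the arm, as the interface text tells. Its arguments: {"type":"object","properties":{"commands":{"type":"array","items":{"type":"number"}},"force":{"type":"number"}},"required":["commands"]}

```bash
ls; mkdir -p pics; python3 - <<'E'
from workcell import ctrl
import cv2,numpy as np
for n in("top","side"):
    p,d=ctrl.grab_frame(n); cv2.imwrite(f"pics/{n}0.png",p); np.savez(f"{n}0.npz",p=p,d=d)
    m=ctrl.camera_model(n); print(n,np.round(m["K"],1).tolist(),np.round(m["world_from_camera"],3).tolist())
s=ctrl.sense(); print({k:np.round(v,3) for k,v in s.items()})
E
```

```text
pics
top [[485.5, 0.0, 320.7], [0.0, 485.5, 232.4], [0.0, 0.0, 1.0]] [[0.01, -0.973, 0.231, 0.317], [-1.0, -0.01, 0.001, 0.028], [0.001, -0.231, -0.973, 1.04], [0.0, 0.0, 0.0, 1.0]]
side [[461.6, 0.0, 319.6], [0.0, 461.6, 244.5], [0.0, 0.0, 1.0]] [[0.707, -0.524, 0.475, 0.123], [-0.707, -0.533, 0.464, -0.366], [0.01, -0.664, -0.748, 0.713], [0.0, 0.0, 0.0, 1.0]]
{'time_s': np.float64(0.1), 'joint_positions': array([-1.239,  0.384,  0.016,  1.371, -0.006,  1.388, -0.047]), 'qd': array([-0.001, -0.003,  0.001, -0.002, -0.   ,  0.001, -0.001]), 'effort': array([ 4.0000e-03, -6.2913e+01,  8.4800e-01, -3.7275e+01,  1.7000e-02,
        1.1000e-02, -0.0000e+00]), 'tool_pos': array([0.24 , 0.577, 0.23 ]), 'tcp_rot': array([-3.14 , -0.   ,  2.747]), 'ft_force': array([-0.321,  0.422, -0.228]), 'moment': array([ 0.004, -0.027, -0.041]), 'grasp_force': np.float64(0.0), 'width': np.float64(1.005)}
```

View pics/top0.png

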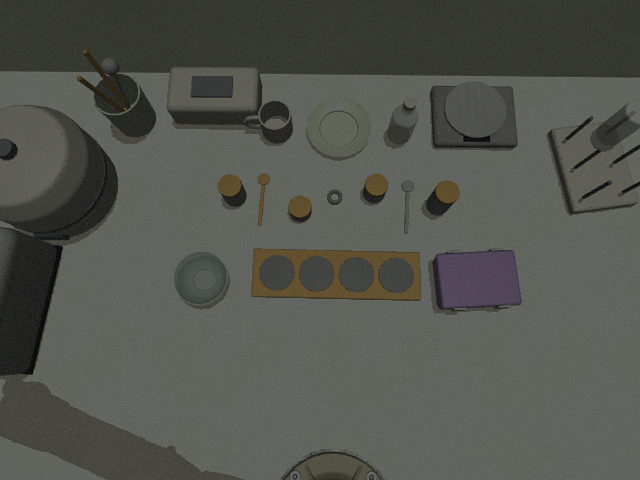

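View pics/side0.png

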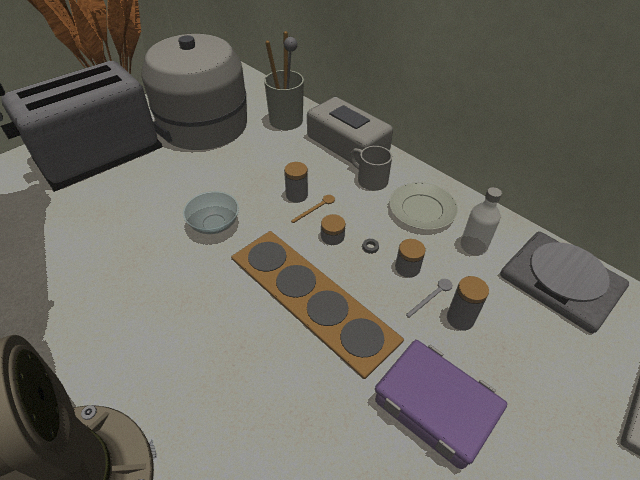

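```bash
cat > h.py <<'E'
from workcell import ctrl
import cv2,numpy as np
def cloud(n,d):
    m=ctrl.camera_model(n);K=m["K"];T=np.array(m["world_from_camera"])
    v,u=np.mgrid[:480,:640]
    P=np.stack([(u-K[0][2])/K[0][0]*d,(v-K[1][2])/K[1][1]*d,d],-1)
    return P@T[:3,:3].T+T[:3,3]
def circ(pts,r=None):
    (c,R)=cv2.minEnclosingCircle(pts.astype(np.float32)); return np.array(c),R
E
python3 - <<'E'
from h import *
for n in("top","side"):
    z=np.load(f"{n}0.npz");W=cloud(n,z["d"]);ok=z["d"]>0
    for l in("pot_a_center","place_1","lunch_box","bowl"):
        for r in ctrl.cut_out(l,n):
            R=r["region"]&ok
            if R.sum()<20: print(n,l,r["score"],"few",r["bbox"]);continue
            P=W[R];h=np.percentile(P[:,2],95);Q=P[(abs(P[:,2]-np.median(P[P[:,2]>h-.006][:,2]))<.004)]
            lo=np.percentile(Q[:,:2],1,0);hi=np.percentile(Q[:,:2],99,0)
            print(n,l,round(r["score"],2),r["bbox"],"h",h.round(4),"mid",((lo+hi)/2).round(4),"size",(hi-lo).round(4),"mean",Q.mean(0).round(4),len(Q))
E
```

```text
top pot_a_center 0.89 [285.3, 195.4, 27.1, 29.0] h 0.0439 mid [0.6103 0.0762] size [0.0464 0.047 ] mean [0.6101 0.0761 0.0412] 394
top place_1 0.96 [258.7, 255.3, 33.6, 32.8] h 0.0155 mid [0.473  0.1246] size [0.0687 0.067 ] mean [0.4726 0.1242 0.0124] 878
top place_1 0.76 [335.6, 255.1, 39.7, 36.6] h 0.0153 mid [ 0.4714 -0.0461] size [0.0711 0.0711] mean [ 0.4702 -0.0464  0.0123] 976
top place_1 0.71 [381.5, 258.7, 35.9, 32.8] h 0.0155 mid [ 0.4693 -0.1313] size [0.069  0.0704] mean [ 0.4694 -0.1313  0.0123] 909
top place_1 0.69 [301.9, 253.2, 31.3, 37.5] h 0.0155 mid [0.4713 0.0376] size [0.0701 0.0707] mean [0.4713 0.0381 0.0123] 953
top lunch_box 0.87 [429.6, 244.5, 88.3, 65.2] h 0.0599 mid [ 0.4566 -0.2912] size [0.1158 0.1581] mean [ 0.4559 -0.2908  0.057 ] 4303
top bowl 0.68 [170.1, 249.5, 58.6, 56.5] h 0.0447 mid [0.4557 0.2781] size [0.1106 0.1126] mean [0.4564 0.2835 0.0433] 428
side pot_a_center 0.58 [319.2, 216.9, 25.8, 27.0] h 0.0429 mid [0.6101 0.074 ] size [0.0466 0.0476] mean [0.6092 0.0733 0.0411] 356
side place_1 0.88 [343.5, 315.8, 38.4, 39.5] h 0.0144 mid [ 0.4689
[... 267 characters left out ...]
 size [0.0695 0.0701] mean [0.4701 0.0367 0.0123] 985
side place_1 0.72 [310.9, 289.4, 38.9, 36.3] h 0.0146 mid [ 0.4706 -0.0477] size [0.0707 0.0698] mean [ 0.4695 -0.0484  0.0125] 1139
side place_1 0.45 [186.4, 190.2, 52.7, 40.7] h 0.044 mid [0.4555 0.2767] size [0.1115 0.1132] mean [0.4604 0.2818 0.0424] 387
side place_1 0.24 [284.0, 162.4, 25.7, 42.4] h 0.0782 mid [0.6422 0.2188] size [0.0444 0.0449] mean [0.6418 0.2177 0.077 ] 264
side lunch_box 0.89 [374.4, 338.3, 132.8, 133.8] h 0.0595 mid [ 0.4557 -0.2947] size [0.1162 0.1586] mean [ 0.4534 -0.2984  0.0576] 8218
side bowl 0.68 [186.9, 193.0, 52.0, 40.0] h 0.0441 mid [0.4552 0.2767] size [0.1115 0.1131] mean [0.4583 0.2827 0.0425] 403
```

The top picture shows the lunch box at the right end (475,278) and the bowl at the left (201,278). So pad 4 (396,275) takes the tallest pot and pad 1 (276,272) the shortest. The lids are at (231,186), (300,208), (376,186) and (446,193). The side view agrees. Next I'll measure all four lids from their colour and depth.

```bash
cat >> h.py <<'E'
def lids(n,p,d,boxx=(.35,.8)):
    W=cloud(n,d);hsv=cv2.cvtColor(p,cv2.COLOR_BGR2HSV)
    m=((hsv[...,0]>8)&(hsv[...,0]<24)&(hsv[...,1]>110)&(W[...,2]>.033)&(d>0)&(W[...,0]>boxx[0])&(W[...,0]<boxx[1])&(abs(W[...,1])<.45)).astype(np.uint8)
    k,L,st,_=cv2.connectedComponentsWithStats(m)
    out=[]
    for i in range(1,k):
        if st[i,4]<120: continue
        P=W[L==i];h=np.median(P[:,2]);Q=P[abs(P[:,2]-h)<.005]
        lo=np.percentile(Q[:,:2],1,0);hi=np.percentile(Q[:,:2],99,0)
        out.append((h,*((lo+hi)/2),*(hi-lo),st[i,4]))
    return sorted(out)
E
python3 - <<'E'
from h import *
for n in("top","side"):
    z=np.load(f"{n}0.npz")
    for o in lids(n,z["p"],z["d"]): print(n,np.round(o,4))
    W=cloud(n,z["d"])
    m=(W[...,2]>.03)&(z["d"]>0)&(abs(W[...,1])<.3)&(W[...,0]>.5)&(W[...,0]<.85)
    k,L,st,c=cv2.connectedComponentsWithStats(m.astype(np.uint8))
    for i in range(1,k):
        if st[i,4]>150: P=W[L==i];print(st[i].tolist(),P.min(0).round(3),P.max(0).round(3))
E
```

```text
top [4.110e-02 6.103e-01 7.520e-02 4.640e-02 4.490e-02 3.980e+02]
top [ 5.910e-02  6.556e-01 -8.670e-02  4.630e-02  4.530e-02  4.030e+02]
top [7.720e-02 6.441e-01 2.205e-01 4.630e-02 4.490e-02 4.220e+02]
top [ 9.500e-02  6.290e-01 -2.268e-01  4.510e-02  4.620e-02  4.380e+02]
[197, 94, 95, 45, 2264] [0.771 0.098 0.03 ] [0.85  0.3   0.089]
[388, 97, 30, 43, 895] [ 0.771 -0.174  0.03 ] [ 0.822 -0.119  0.155]
[445, 108, 23, 24, 197] [ 0.794 -0.299  0.03 ] [ 0.85  -0.25   0.035]
[218, 174, 27, 30, 577] [0.619 0.197 0.03 ] [0.67  0.245 0.082]
[364, 174, 24, 26, 492] [ 0.631 -0.111  0.03 ] [ 0.68  -0.062  0.065]
[429, 180, 31, 32, 691] [ 0.604 -0.253  0.03 ] [ 0.655 -0.203  0.101]
[288, 196, 23, 23, 427] [0.586 0.053 0.031] [0.634 0.1   0.048]
[435, 250, 46, 8, 260] [ 0.5   -0.3    0.049] [ 0.516 -0.207  0.062]
side [4.130e-02 6.105e-01 7.380e-02 4.590e-02 4.720e-02 3.310e+02]
side [ 5.970e-02  6.555e-01 -8.920e-02  4.580e-02  4.530e-02  4.010e+02]
side [7.720e-02 6.446e-01 2.196e-01 4.460e-02 4.450e-02 2.610e+02]
side [ 9.560e-02  6.296e-01 -2.295e-01  4.600e-02  4.510e-02  5.540e+02]
[324, 114, 68, 68, 2183] [0.77  0.095 0.03 ] [0.85  0.3   0.087]
[284, 162, 24, 31, 628] [0.619 0.194 0.03 ] [0.67  0.245 0.08 ]
[463, 187, 39, 60, 1399] [ 0.77  -0.176  0.03 ] [ 0.816 -0.121  0.152]
[321, 214, 24, 22, 407] [0.585 0.049 0.03 ] [0.635 0.1   0.045]
[397, 239, 29, 29, 660] [ 0.629 -0.114  0.03 ] [ 0.68  -0.064  0.063]
[531, 249, 29, 35, 416] [ 0.782 -0.3    0.03 ] [ 0.85  -0.25   0.034]
[450, 276, 39, 46, 1256] [ 0.603 -0.254  0.03 ] [ 0.655 -0.204  0.099]
[413, 340, 52, 38, 351] [ 0.5   -0.3    0.053] [ 0.517 -0.21   0.061]
```

```bash
python3 - <<'E'
from h import *
for n in("top","side"):
    z=np.load(f"{n}0.npz");W=cloud(n,z["d"])
    for x0 in np.arange(.1,.8,.1):
        r=[]
        for y0 in (.3,.4,.5,.6,.7):
            m=(z["d"]>0)&(W[...,0]>x0)&(W[...,0]<x0+.1)&(W[...,1]>y0)&(W[...,1]<y0+.1)
            r.append(round(float(np.percentile(W[m][:,2],99)),3) if m.sum()>20 else None)
        print(n,round(x0,1),r)
E
```

```text
top 0.1 [0.004, 0.004, 0.004, 0.004, None]
top 0.2 [0.004, 0.004, 0.004, 0.12, None]
top 0.3 [0.004, 0.004, 0.073, 0.16, None]
top 0.4 [0.046, 0.004, 0.172, 0.179, None]
top 0.5 [0.005, 0.125, 0.205, 0.206, 0.004]
top 0.6 [0.004, 0.192, 0.232, 0.233, None]
top 0.7 [0.004, 0.168, 0.208, 0.209, None]
side 0.1 [0.002, 0.002, 0.002, 0.002, 0.001]
side 0.2 [0.002, 0.002, 0.246, 0.246, 0.18]
side 0.3 [0.002, 0.002, 0.152, 0.182, 0.183]
side 0.4 [0.045, 0.002, 0.172, 0.182, 0.183]
side 0.5 [0.041, 0.148, 0.203, 0.205, 0.181]
side 0.6 [0.002, 0.192, 0.231, 0.231, None]
side 0.7 [0.002, 0.168, 0.207, 0.207, None]
```

move_arm(
  commands=[-0.0567,-0.0194,0,0,0,0.1307,1,-0.1134,-0.0387,0,0,0,0.2614,1,-0.1701,-0.0581,0,0,0,0.3921,1,-0.2268,-0.0774,0,0,0,0.5228,1,-0.2836,-0.0968,0,0,0,0.6534,1,-0.3403,-0.1161,0,0,0,0.7841,1,-0.397,-0.1355,0,0,0,0.9148,1,-0.4537,-0.1548,0,0,0,1.0455,1,-0.5104,-0.1742,0,0,0,1.1762,1,-0.5104,-0.1742,0,0,0,1.1762,1],
  force=50,
)

```text
time_s: 1.75
tool_pos: [0.6476, 0.213, 0.2305]
tcp_rot: [3.141, 0.004, 1.56]
ft_force: [-0.7, -0.0, -0.8]
width: 1.003
grasp_force: 0.0
```

move_arm(
  commands=[0,0,0.02,0,0,0,1,0,0,0.04,0,0,0,1,0,0,0.06,0,0,0,1,0,0,0.08,0,0,0,1,0,0,0.1,0,0,0,1,0,0,0.1,0,0,0,1,0,0,0.1,0,0,0,1,0,0,0.1,0,0,0,1,0,0,0.1,0,0,0,1,0,0,0.1,0,0,0,1],
)

```text
time_s: 3.0
tool_pos: [0.6446, 0.2199, 0.1316]
tcp_rot: [3.141, -0.0, 1.571]
ft_force: [0.7, -0.6, 0.1]
width: 0.998
grasp_force: 0.0
```

move_arm(
  commands=[0,0,0.025,0,0,0,1,0,0,0.05,0,0,0,1,0,0,0.075,0,0,0,1,0,0,0.1,0,0,0,1,0,0,0.1,0,0,0,1,0,0,0.1,0,0,0,-1,0,0,0.1,0,0,0,-1,0,0,0.1,0,0,0,-1,0,0,0.1,0,0,0,-1,0,0,0.1,0,0,0,-1],
  force=50,
)

```text
time_s: 4.25
tool_pos: [0.6457, 0.2202, 0.0332]
tcp_rot: [3.139, -0.001, 1.571]
ft_force: [0.4, -0.3, 5.8]
width: 0.576
grasp_force: 52.1
```

move_arm(
  commands=[0,0,-0.01,0,0,0,-1,0,0,-0.03,0,0,0,-1,0,0,-0.05,0,0,0,-1,0,0,-0.075,0,0,0,-1,0,0,-0.1,0,0,0,-1,-0.02,-0.013,-0.1,0,0,0,-1,-0.05,-0.033,-0.1,0,0,0,-1,-0.08,-0.052,-0.1,0,0,0,-1,-0.11,-0.072,-0.1,0,0,0,-1,-0.14,-0.091,-0.1,0,0,0,-1],
)

```text
time_s: 5.5
tool_pos: [0.5532, 0.0788, 0.1328]
tcp_rot: [3.14, -0.001, 1.57]
ft_force: [0.3, -0.6, -1.2]
width: 0.571
grasp_force: 52.0
```

move_arm(
  commands=[-0.03,-0.02,0,0,0,0,-1,-0.06,-0.04,0,0,0,0,-1,-0.09,-0.06,0,0,0,0,-1,-0.115,-0.075,0,0,0,0,-1,-0.127,-0.083,0,0,0,0,-1,-0.127,-0.083,0.02,0,0,0,-1,-0.127,-0.083,0.04,0,0,0,-1,-0.127,-0.083,0.06,0,0,0,-1,-0.127,-0.083,0.06,0,0,0,-1,-0.127,-0.083,0.06,0,0,0,-1],
)

```text
time_s: 6.75
tool_pos: [0.4712, -0.0469, 0.0723]
tcp_rot: [3.14, -0.0, 1.571]
ft_force: [1.0, -0.3, -1.0]
width: 0.573
grasp_force: 52.0
```

```bash
cat >> h.py <<'E'
def see():
    for n in("top","side"):
        p,d=ctrl.grab_frame(n); np.savez(f"{n}1.npz",p=p,d=d); cv2.imwrite(f"pics/{n}_last.png",p)
        for o in lids(n,p,d): print(n,np.round(o,4))
    s=ctrl.sense();print(s["time_s"],s["tool_pos"].round(4),np.round(s["ft_force"],1),round(float(s["width"]),3))
E
python3 -c "from h import *;see()"
```

```text
top [4.110e-02 6.107e-01 7.520e-02 4.590e-02 4.490e-02 3.940e+02]
top [ 5.910e-02  6.611e-01 -8.710e-02  3.520e-02  4.660e-02  2.930e+02]
top [ 9.500e-02  6.288e-01 -2.274e-01  4.560e-02  4.500e-02  4.370e+02]
side [ 5.950e-02  6.552e-01 -8.920e-02  4.570e-02  4.530e-02  3.930e+02]
side [ 9.570e-02  6.289e-01 -2.294e-01  4.500e-02  4.500e-02  5.470e+02]
side [ 1.165e-01  4.716e-01 -5.650e-02  4.340e-02  2.780e-02  3.110e+02]
6.85 [ 0.4713 -0.047   0.0724] [ 0.4 -0.3 -1.2] 0.577
```

move_arm(
  commands=[0,-0.001,0.008,0,0,0,-1,0,-0.001,0.016,0,0,0,-1,0,-0.001,0.022,0,0,0,-1,0,-0.001,0.026,0,0,0,-1,0,-0.001,0.0265,0,0,0,-1,0,-0.001,0.0265,0,0,0,-1,0,-0.001,0.0265,0,0,0,1,0,-0.001,0.0265,0,0,0,1,0,-0.001,0.0265,0,0,0,1,0,-0.001,0.0265,0,0,0,1],
)

```text
time_s: 8.1
tool_pos: [0.4694, -0.0472, 0.0446]
tcp_rot: [-3.141, 0.0, 1.571]
ft_force: [1.0, 1.2, -0.2]
width: 0.999
grasp_force: 0.0
```

move_arm(
  commands=[0,0,-0.01,0,0,0,1,0,0,-0.03,0,0,0,1,0,0,-0.055,0,0,0,1,0,0,-0.08,0,0,0,1,0,0,-0.11,0,0,0,1,-0.02,0.018,-0.12,0,0,0,1,-0.05,0.044,-0.12,0,0,0,1,-0.09,0.08,-0.12,0,0,0,1,-0.135,0.12,-0.12,0,0,0,1,-0.181,0.16,-0.12,0,0,0,1],
)

```text
time_s: 9.35
tool_pos: [0.631, -0.2289, 0.1655]
tcp_rot: [3.141, -0.0, 1.572]
ft_force: [1.0, 1.0, 1.1]
width: 1.008
grasp_force: 0.0
```

```bash
python3 -c "from h import *;see()"
```

```text
top [4.120e-02 6.105e-01 7.530e-02 4.660e-02 4.490e-02 3.980e+02]
top [ 5.900e-02  6.553e-01 -8.670e-02  4.630e-02  4.500e-02  3.990e+02]
top [ 9.020e-02  4.678e-01 -4.580e-02  4.590e-02  4.560e-02  4.820e+02]
side [4.140e-02 6.105e-01 7.410e-02 4.500e-02 4.480e-02 3.270e+02]
side [ 5.960e-02  6.554e-01 -8.940e-02  4.590e-02  4.450e-02  3.940e+02]
side [ 9.040e-02  4.676e-01 -4.730e-02  4.590e-02  4.640e-02  5.890e+02]
side [ 9.570e-02  6.284e-01 -2.296e-01  4.510e-02  4.500e-02  5.570e+02]
9.45 [ 0.63   -0.2342  0.1624] [-0.6  0.2  0.7] 1.001
```

move_arm(
  commands=[0,0,0,0,0,0,1,0,0,0.01,0,0,0,1,0,0,0.03,0,0,0,1,0,0,0.05,0,0,0,1,0,0,0.075,0,0,0,1,0,0,0.1,0,0,0,1,0,0,0.12,0,0,0,1,0,0,0.12,0,0,0,1,0,0,0.12,0,0,0,1,0,0,0.12,0,0,0,1],
)

```text
time_s: 10.7
tool_pos: [0.6301, -0.2286, 0.046]
tcp_rot: [3.14, 0.001, 1.571]
ft_force: [-0.3, 1.7, 0.5]
width: 1.005
grasp_force: 0.0
```

move_arm(
  commands=[0,0,0,0,0,0,-1,0,0,0,0,0,0,-1,0,0,0,0,0,0,-1,0,0,0,0,0,0,-1,0,0,0,0,0,0,-1,0,0,0,0,0,0,-1,0,0,-0.01,0,0,0,-1,0,0,-0.03,0,0,0,-1,0,0,-0.06,0,0,0,-1,0,0,-0.09,0,0,0,-1],
)

```text
time_s: 11.95
tool_pos: [0.6293, -0.2283, 0.1368]
tcp_rot: [3.141, 0.0, 1.57]
ft_force: [-0.3, -0.6, -2.6]
width: 0.572
grasp_force: 51.9
```

move_arm(
  commands=[0.01,-0.016,0,0,0,0,-1,0.025,-0.042,0,0,0,0,-1,0.04,-0.067,0,0,0,0,-1,0.055,-0.092,0,0,0,0,-1,0.07,-0.117,0,0,0,0,-1,0.085,-0.142,0,0,0,0,-1,0.096,-0.16,0,0,0,0,-1,0.096,-0.16,0,0,0,0,-1,0.096,-0.16,0.02,0,0,0,-1,0.096,-0.16,0.04,0,0,0,-1],
)

```text
time_s: 13.2
tool_pos: [0.4708, -0.1328, 0.0954]
tcp_rot: [3.139, 0.0, 1.57]
ft_force: [0.2, 0.5, -2.0]
width: 0.573
grasp_force: 52.1
```

move_arm(
  commands=[0,0,0.015,0,0,0,-1,0,0,0.025,0,0,0,-1,0,0,0.033,0,0,0,-1,0,0,0.0365,0,0,0,-1,0,0,0.0365,0,0,0,-1,0,0,0.0365,0,0,0,-1,0,0,0.0365,0,0,0,1,0,0,0.0365,0,0,0,1,0,0,0.0365,0,0,0,1,0,0,0.0365,0,0,0,1],
)

```text
time_s: 14.45
tool_pos: [0.4695, -0.1321, 0.0583]
tcp_rot: [3.142, 0.0, 1.571]
ft_force: [0.1, 0.6, -0.3]
width: 1.003
grasp_force: 0.0
```

move_arm(
  commands=[0,0,-0.01,0,0,0,1,0,0,-0.03,0,0,0,1,0,0,-0.055,0,0,0,1,0,0,-0.08,0,0,0,1,0,0,-0.1,0,0,0,1,0.006,0.026,-0.1,0,0,0,1,0.016,0.066,-0.1,0,0,0,1,0.025,0.106,-0.1,0,0,0,1,0.035,0.146,-0.1,0,0,0,1,0.044,0.186,-0.1,0,0,0,1],
)

```text
time_s: 15.7
tool_pos: [0.6568, -0.0876, 0.159]
tcp_rot: [3.141, 0.0, 1.571]
ft_force: [0.1, -0.0, 0.1]
width: 1.0
grasp_force: 0.0
```

```bash
python3 -c "from h import *;see()"
```

```text
top [4.100e-02 6.103e-01 7.520e-02 4.530e-02 4.490e-02 3.940e+02]
side [4.140e-02 6.106e-01 7.390e-02 4.530e-02 4.610e-02 3.230e+02]
side [ 5.940e-02  6.554e-01 -8.940e-02  4.480e-02  4.590e-02  3.930e+02]
side [ 9.030e-02  4.676e-01 -4.750e-02  4.650e-02  4.620e-02  6.100e+02]
side [ 1.084e-01  4.687e-01 -1.339e-01  4.650e-02  4.680e-02  7.080e+02]
15.8 [ 0.6583 -0.0853  0.1573] [ 0.  -0.4  0.4] 1.003
```

move_arm(
  commands=[0,0,0.01,0,0,0,1,0,0,0.03,0,0,0,1,0,0,0.055,0,0,0,1,0,0,0.08,0,0,0,1,0,0,0.105,0,0,0,1,0,0,0.125,0,0,0,1,0,0,0.13,0,0,0,1,0,0,0.13,0,0,0,1,0,0,0.13,0,0,0,1,0,0,0.13,0,0,0,1],
)

```text
time_s: 17.05
tool_pos: [0.656, -0.0882, 0.0292]
tcp_rot: [3.14, 0.0, 1.571]
ft_force: [0.5, -0.2, -0.6]
width: 1.0
grasp_force: 0.0
```

move_arm(
  commands=[0,0,0,0,0,0,-1,0,0,0,0,0,0,-1,0,0,0,0,0,0,-1,0,0,0,0,0,0,-1,0,0,0,0,0,0,-1,0,0,0,0,0,0,-1,0,0,-0.01,0,0,0,-1,0,0,-0.03,0,0,0,-1,0,0,-0.06,0,0,0,-1,0,0,-0.1,0,0,0,-1],
)

```text
time_s: 18.3
tool_pos: [0.6548, -0.0881, 0.1295]
tcp_rot: [-3.14, 0.0, 1.57]
ft_force: [0.3, 0.8, -1.6]
width: 0.566
grasp_force: 51.7
```

move_arm(
  commands=[0.01,-0.0145,0,0,0,0,-1,0.03,-0.044,0,0,0,0,-1,0.05,-0.073,0,0,0,0,-1,0.07,-0.102,0,0,0,0,-1,0.09,-0.132,0,0,0,0,-1,0.11,-0.161,0,0,0,0,-1,0.126,-0.1845,0,0,0,0,-1,0.126,-0.1845,0,0,0,0,-1,0.126,-0.1845,0.02,0,0,0,-1,0.126,-0.1845,0.045,0,0,0,-1],
)

```text
time_s: 19.55
tool_pos: [0.4726, 0.0374, 0.0842]
tcp_rot: [3.139, -0.001, 1.57]
ft_force: [-0.1, -0.7, -1.3]
width: 0.564
grasp_force: 51.9
```

move_arm(
  commands=[0,0,0.02,0,0,0,-1,0,0,0.032,0,0,0,-1,0,0,0.039,0,0,0,-1,0,0,0.0415,0,0,0,-1,0,0,0.0415,0,0,0,-1,0,0,0.0415,0,0,0,-1,0,0,0.0415,0,0,0,1,0,0,0.0415,0,0,0,1,0,0,0.0415,0,0,0,1,0,0,0.0415,0,0,0,1],
)

```text
time_s: 20.8
tool_pos: [0.471, 0.0378, 0.0418]
tcp_rot: [-3.142, 0.0, 1.571]
ft_force: [-0.3, 0.4, -0.1]
width: 1.0
grasp_force: 0.0
```

move_arm(
  commands=[0,0,-0.01,0,0,0,1,0,0,-0.03,0,0,0,1,0,0,-0.055,0,0,0,1,0,0,-0.08,0,0,0,1,0,0,-0.1,0,0,0,1,0.005,0.0197,-0.1,0,0,0,1,0.013,0.0497,-0.1,0,0,0,1,0.021,0.08,-0.1,0,0,0,1,0.029,0.11,-0.1,0,0,0,1,0.0365,0.1397,-0.1,0,0,0,1],
)

```text
time_s: 22.05
tool_pos: [0.6117, 0.0747, 0.1424]
tcp_rot: [3.141, 0.0, 1.571]
ft_force: [-0.7, -0.4, -0.3]
width: 0.999
grasp_force: 0.0
```

move_arm(
  commands=[0,0,0.005,0,0,0,1,0,0,0.025,0,0,0,1,0,0,0.05,0,0,0,1,0,0,0.075,0,0,0,1,0,0,0.1,0,0,0,1,0,0,0.115,0,0,0,1,0,0,0.123,0,0,0,1,0,0,0.1265,0,0,0,1,0,0,0.1265,0,0,0,1,0,0,0.1265,0,0,0,1],
)

```text
time_s: 23.3
tool_pos: [0.6111, 0.0743, 0.016]
tcp_rot: [3.141, -0.0, 1.571]
ft_force: [-0.4, -0.5, 0.3]
width: 1.0
grasp_force: 0.0
```

move_arm(
  commands=[0,0,0,0,0,0,-1,0,0,0,0,0,0,-1,0,0,0,0,0,0,-1,0,0,0,0,0,0,-1,0,0,0,0,0,0,-1,0,0,0,0,0,0,-1,0,0,-0.01,0,0,0,-1,0,0,-0.03,0,0,0,-1,0,0,-0.06,0,0,0,-1,0,0,-0.1,0,0,0,-1],
)

```text
time_s: 24.55
tool_pos: [0.6102, 0.0742, 0.1168]
tcp_rot: [-3.141, 0.0, 1.57]
ft_force: [0.4, 0.5, -0.6]
width: 0.564
grasp_force: 51.9
```

move_arm(
  commands=[0.004,-0.011,0,0,0,0,-1,0.012,-0.034,0,0,0,0,-1,0.02,-0.057,0,0,0,0,-1,0.028,-0.08,0,0,0,0,-1,0.036,-0.103,0,0,0,0,-1,0.044,-0.125,0,0,0,0,-1,0.0485,-0.1383,0,0,0,0,-1,0.0485,-0.1383,0,0,0,0,-1,0.0485,-0.1383,0.02,0,0,0,-1,0.0485,-0.1383,0.045,0,0,0,-1],
)

```text
time_s: 25.8
tool_pos: [0.4738, 0.1227, 0.0704]
tcp_rot: [3.139, -0.001, 1.57]
ft_force: [-0.4, -0.2, -1.7]
width: 0.567
grasp_force: 52.0
```

move_arm(
  commands=[0,0,0.02,0,0,0,-1,0,0,0.032,0,0,0,-1,0,0,0.039,0,0,0,-1,0,0,0.0415,0,0,0,-1,0,0,0.0415,0,0,0,-1,0,0,0.0415,0,0,0,-1,0,0,0.0415,0,0,0,1,0,0,0.0415,0,0,0,1,0,0,0.0415,0,0,0,1,0,0,0.0415,0,0,0,1],
)

```text
time_s: 27.05
tool_pos: [0.4724, 0.1229, 0.0288]
tcp_rot: [3.142, 0.0, 1.571]
ft_force: [0.9, -0.2, 0.2]
width: 0.998
grasp_force: 0.0
```

move_arm(
  commands=[0,0,-0.01,0,0,0,1,0,0,-0.03,0,0,0,1,0,0,-0.055,0,0,0,1,0,0,-0.08,0,0,0,1,0,0,-0.11,0,0,0,1,0,0.02,-0.14,0,0,0,1,0,0.06,-0.16,0,0,0,1,0,0.1,-0.16,0,0,0,1,0,0.15,-0.16,0,0,0,1,0,0.15,-0.16,0,0,0,1],
)

```text
time_s: 28.3
tool_pos: [0.6242, 0.1222, 0.1873]
tcp_rot: [-3.14, 0.003, 1.57]
ft_force: [-0.7, -0.5, 0.8]
width: 0.998
grasp_force: 0.0
```

```bash
python3 -c "from h import *;see()"
```

```text
top [7.240e-02 4.706e-01 3.890e-02 4.490e-02 4.610e-02 4.570e+02]
top [ 9.030e-02  4.678e-01 -4.520e-02  4.600e-02  4.720e-02  4.820e+02]
top [ 1.082e-01  4.694e-01 -1.312e-01  4.540e-02  4.600e-02  4.990e+02]
side [5.400e-02 4.713e-01 1.223e-01 4.620e-02 4.640e-02 4.330e+02]
side [7.220e-02 4.696e-01 3.710e-02 4.630e-02 4.670e-02 5.070e+02]
side [ 9.040e-02  4.677e-01 -4.690e-02  4.620e-02  4.590e-02  5.920e+02]
side [ 1.084e-01  4.690e-01 -1.335e-01  4.690e-02  4.570e-02  6.910e+02]
28.4 [0.6223 0.1223 0.1886] [-0.6 -0.6 -0.3] 1.0
```

View pics/side_last.png

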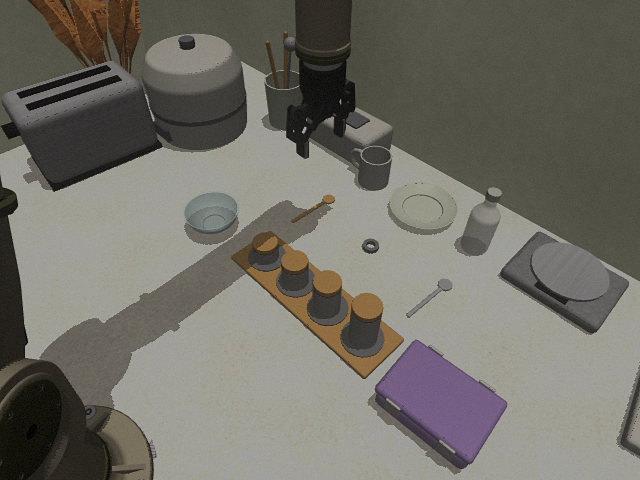

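The picture shows all four pots upright on their pads, rising from the shortest by the bowl (265,245) to the tallest by the lunch box (365,320). Each is within about 2.5 mm of its pad centre, the gripper is clear, and the box and bowl haven't moved.

```bash
python3 -c "from workcell import ctrl;print(ctrl.job_done())"
```

```text
the job is handed in; nothing more can be done
None
```

The job is handed in: all four pots stand upright within about 2.5 mm of their pad centres, tallest beside the lunch box down to shortest beside the bowl, all released, after about 28 s of the 112 s allowed.

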